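Steady the rocking gluing stand with a wedge shim

TASK

The plywood gluing stand rocks on one foot. Press down on its corners with a fingertip until you find the one that dips, push the wooden wedge lying at that corner in under its foot until it is snug, then press that corner down firmly once more to bed the wedge and see that it no longer dips. Only press and push: lift nothing, and leave the other three wedges and the things around where they are.

Things in the scene. Friction and masses are not known exactly. Their poses are not given: they have to be found in the camera images.
- stand: gluing stand: square plywood board 165 x 165 x 12 mm on four round feet 20 mm across, about 0.9 kg, loose, level; a card disc (140 mm wide, 6 mm thick) with a tea light and three gold walnuts is glued on its middle. Origin on the table under its centre, z up, x and y along the board's edges; top 38 mm, underside 26 mm above the table; corners at (+-82, +-82) mm
- corner_1 (a point): spot to press on the (+x, +y) corner: on the board's top face, 90 mm from its centre along the diagonal, 19 mm outside the card disc. Three corners stand firm; one, the same look as the rest, dips 4 to 5 mm under 1 to 2 N, until its foot meets the table (press slowly, with about 5 N), and comes up again when let go
- corner_2 (a point): spot to press on the (-x, +y) corner: on the board's top face, 90 mm from its centre along the diagonal, 19 mm outside the card disc. Three corners stand firm; one, the same look as the rest, dips 4 to 5 mm under 1 to 2 N, until its foot meets the table (press slowly, with about 5 N), and comes up again when let go
- corner_3 (a point): spot to press on the (-x, -y) corner: on the board's top face, 90 mm from its centre along the diagonal, 19 mm outside the card disc. Three corners stand firm; one, the same look as the rest, dips 4 to 5 mm under 1 to 2 N, until its foot meets the table (press slowly, with about 5 N), and comes up again when let go
- corner_4 (a point): spot to press on the (+x, -y) corner: on the board's top face, 90 mm from its centre along the diagonal, 19 mm outside the card disc. Three corners stand firm; one, the same look as the rest, dips 4 to 5 mm under 1 to 2 N, until its foot meets the table (press slowly, with about 5 N), and comes up again when let go
- foot_1 (a point): centre of the (+x, +y) foot at table height, at (+-58, +-58) mm from the stand's centre. Three feet bear on the table; one, not told which, is short and hangs 4.5 mm clear
- foot_2 (a point): centre of the (-x, +y) foot at table height, at (+-58, +-58) mm from the stand's centre. Three feet bear on the table; one, not told which, is short and hangs 4.5 mm clear
- foot_3 (a point): centre of the (-x, -y) foot at table height, at (+-58, +-58) mm from the stand's centre. Three feet bear on the table; one, not told which, is short and hangs 4.5 mm clear
- foot_4 (a point): centre of the (+x, -y) foot at table height, at (+-58, +-58) mm from the stand's centre. Three feet bear on the table; one, not told which, is short and hangs 4.5 mm clear
- wedge_1: dark wooden wedge shim lying loose on the table at the (+x, +y) corner, one of four alike: 48 mm long, 26 mm wide, tapering from an 11 mm high flat butt end to a 1.5 mm tip, 20 g. Origin in the middle of its underside; x points from butt to tip, towards the foot. Its tip starts 3 to 8 mm short of the foot
- wedge_2: dark wooden wedge shim lying loose on the table at the (-x, +y) corner, one of four alike: 48 mm long, 26 mm wide, tapering from an 11 mm high flat butt end to a 1.5 mm tip, 20 g. Origin in the middle of its underside; x points from butt to tip, towards the foot. Its tip starts 3 to 8 mm short of the foot
- wedge_3: dark wooden wedge shim lying loose on the table at the (-x, -y) corner, one of four alike: 48 mm long, 26 mm wide, tapering from an 11 mm high flat butt end to a 1.5 mm tip, 20 g. Origin in the middle of its underside; x points from butt to tip, towards the foot. Its tip starts 3 to 8 mm short of the foot
- wedge_4: dark wooden wedge shim lying loose on the table at the (+x, -y) corner, one of four alike: 48 mm long, 26 mm wide, tapering from an 11 mm high flat butt end to a 1.5 mm tip, 20 g. Origin in the middle of its underside; x points from butt to tip, towards the foot. Its tip starts 3 to 8 mm short of the foot
- butt_1 (a point): middle of the flat butt end of wedge_1, 5.5 mm above the table, where it is pushed. Under the hanging foot the wedge slides freely until some 15 to 18 mm of it is below the foot (this point then 39 to 43 mm from the foot's centre) and jams at about 4 N; above about 7 N the whole stand slides. A bearing foot lets nothing in
- butt_2 (a point): middle of the flat butt end of wedge_2, 5.5 mm above the table, where it is pushed. Under the hanging foot the wedge slides freely until some 15 to 18 mm of it is below the foot (this point then 39 to 43 mm from the foot's centre) and jams at about 4 N; above about 7 N the whole stand slides. A bearing foot lets nothing in
- butt_3 (a point): middle of the flat butt end of wedge_3, 5.5 mm above the table, where it is pushed. Under the hanging foot the wedge slides freely until some 15 to 18 mm of it is below the foot (this point then 39 to 43 mm from the foot's centre) and jams at about 4 N; above about 7 N the whole stand slides. A bearing foot lets nothing in
- butt_4 (a point): middle of the flat butt end of wedge_4, 5.5 mm above the table, where it is pushed. Under the hanging foot the wedge slides freely until some 15 to 18 mm of it is below the foot (this point then 39 to 43 mm from the foot's centre) and jams at about 4 N; above about 7 N the whole stand slides. A bearing foot lets nothing in
- glue_stick: bystander: white hot-melt glue stick, 11 mm thick, 98 mm long, lying beside the stand; origin in the middle of its underside
- walnut: bystander: walnut, 32 x 43 x 31 mm, lying beside the stand; origin at its underside
- clothes_peg: bystander: purple clothes peg, 15 x 72 x 12 mm, lying beside the stand; origin in the middle of its underside
- pine_cone: bystander: pine cone, 65 mm wide, 60 mm high, standing beside the stand; origin in the middle of its underside
- brush: bystander: paint brush, 199 mm long, lying behind the stand; origin in the middle of its underside
- paint_jar: bystander: small white paint jar, 46 mm wide and high, standing behind the stand; origin in the middle of its underside

How it is judged (in metres and radians):
On the way, in this order (a step that is already met when the one before it is completed fails the run):
1. the corner that rocks is pressed and dips (contact force between the fingers and stand above 0.8 N and height (world z) of any of corner_1, corner_2, corner_3, corner_4 below 0.0368 m), for 0.1 s.
2. the wedge of that corner is pushed in under its foot ((horizontal distance between butt_1 and foot_1 below 0.047 m or horizontal distance between butt_2 and foot_2 below 0.047 m or horizontal distance between butt_3 and foot_3 below 0.047 m or horizontal distance between butt_4 and foot_4 below 0.047 m)), for 0.1 s.
3. that corner is pressed again from above: the wedge carries it and it does not dip (contact force between the fingers and stand above 2.5 N and height (world z) of the grasp point above 0.036 m and ((horizontal distance between butt_1 and foot_1 below 0.047 m and contact force between wedge_1 and stand above 2.5 N and height (world z) of corner_1 above 0.0362 m) or (horizontal distance between butt_2 and foot_2 below 0.047 m and contact force between wedge_2 and stand above 2.5 N and height (world z) of corner_2 above 0.0362 m) or (horizontal distance between butt_3 and foot_3 below 0.047 m and contact force between wedge_3 and stand above 2.5 N and height (world z) of corner_3 above 0.0362 m) or (horizontal distance between butt_4 and foot_4 below 0.047 m and contact force between wedge_4 and stand above 2.5 N and height (world z) of corner_4 above 0.0362 m))), for 0.1 s.
At the end, for the whole second after the job is handed in: The rocking corner's wedge is under its foot (butt within 47 mm of the foot's centre), that corner at most 1.5 mm low or 3 mm high, stand level within 1.4 degrees; moved at most: stand 20 mm, other wedges 10 mm, bystanders 20 mm; all at rest (((horizontal distance between butt_1 and foot_1 below 0.047 m and height (world z) of corner_1 between 0.0365 and 0.041 m and distance of each of wedge_2, wedge_3, wedge_4 from where it was at the start of the episode below 0.01 m) or (horizontal distance between butt_2 and foot_2 below 0.047 m and height (world z) of corner_2 between 0.0365 and 0.041 m and distance of each of wedge_1, wedge_3, wedge_4 from where it was at the start of the episode below 0.01 m) or (horizontal distance between butt_3 and foot_3 below 0.047 m and height (world z) of corner_3 between 0.0365 and 0.041 m and distance of each of wedge_1, wedge_2, wedge_4 from where it was at the start of the episode below 0.01 m) or (horizontal distance between butt_4 and foot_4 below 0.047 m and height (world z) of corner_4 between 0.0365 and 0.041 m and distance of each of wedge_1, wedge_2, wedge_3 from where it was at the start of the episode below 0.01 m)) and angle between stand's own z axis and vertical below 0.025 rad and distance of each of stand, glue_stick, walnut, clothes_peg, pine_cone, brush, paint_jar from where it was at the start of the episode below 0.02 m and linear speed of each of stand, wedge_1, wedge_2, wedge_3, wedge_4 below 0.01 m/s); the robot touches nothing.
It fails at once if a wedge is lifted off the table (10 mm) (height (world z) of any of wedge_1, wedge_2, wedge_3, wedge_4 above 0.01 m).
It fails at once if the stand is lifted (8 mm) or shoved (30 mm) (height (world z) of stand above 0.008 m or distance of stand from where it was at the start of the episode above 0.03 m).
It fails at once if more than one wedge is moved (10 mm) (distance of each of wedge_1, wedge_2 from where it was at the start of the episode above 0.01 m or distance of each of wedge_1, wedge_3 from where it was at the start of the episode above 0.01 m or distance of each of wedge_1, wedge_4 from where it was at the start of the episode above 0.01 m or distance of each of wedge_2, wedge_3 from where it was at the start of the episode above 0.01 m or distance of each of wedge_2, wedge_4 from where it was at the start of the episode above 0.01 m or distance of each of wedge_3, wedge_4 from where it was at the start of the episode above 0.01 m).
It fails at once if a bystander is moved by more than 20 mm (distance of any of glue_stick, walnut, clothes_peg, pine_cone, brush, paint_jar from where it was at the start of the episode above 0.02 m).
It also fails if it takes over 58 s, if anything falls off the work surface, if the arm or the gripper's body presses on something with over 40 N, if the wrist force passes 120 N, or if a joint passes its speed limit or range.

ROBOT

A 6-joint arm with a two-finger parallel gripper is mounted at the origin on a cart in front of the work surface, level with it; the furniture and walls round the work are solid. World frame = base frame: x ahead of the robot, y to its left, z up, the work surface at z = 0. Lengths are in mm, angles in rad, forces in N, time in s.
With the tool pointing down it reaches from about 350 to 875 mm from the base axis. Payload 4.2 kg.
Tool frame: the origin (TCP) lies on the mounting face of the last link; the fingertips stand 173 mm ahead of it and the grasp point (between the pads) lies grip_point_offset ahead of it (grip_point_offset is the distance from the TCP to the grasp point, in mm); z points along the fingers, y is the line along which they close (so a half turn about z gives the same grasp; the last joint's range is limited). The gripper opens to 85 mm and grips with 20 to 120 N. Pads are 22 mm wide; open, the fingers measure 114 mm over their backs; the gripper's body (76 mm by 85 mm) begins 54 mm behind the grasp point. The pads swing forward as they close: fully open they stand 13 mm farther back than shut.
Start: joints at [-0.962, 0.385, 0.008, 0, -1.194, -0.259], TCP at [214.208, -587.124, 404.712] pointing down, gripper open.
Joint ranges: [-3.14, 3.14], [-1.21, 2.06], [-1.07, 1.41], [-3.16, 2.05], [-2.99, -0.16], [-3.1, 3.1]. Speed limits (rad/s): [2.79, 2.79, 3.14, 3.14, 3.14, 3.14].

INTERFACE

Orientations are given as a unit quaternion [x, y, z, w].
In Python, from bench import read_state, get_image, job_done, recognise, place_of, grip_point_offset gives the robot as it stands. The module is installed in compiled form; this text tells all that it offers.
- The arm moves only by the tool carry_out, never from a script. Its arguments are lists of equal length, an entry for each row: "slide": the shift along the tool's x, y, z in m, a list of three; "roll": the turn about the tool's z in degrees; "claw": the finger opening in m, from 0 to 0.0854. A call has 1 to 8 rows; each row is the pose to reach, as a shift and turn from the pose commanded when the call began, along the tool's axes at that moment; what a row does not reach only later rows make up. A row lasts 1/8 s, in which the tool goes at most 62.5 mm and 10.7 degrees, less where a joint would pass 70% of its speed; a pose out of reach is approached as far as the arm can. A call with a gripper value outside its range is refused whole. The fingers move at their own pace and stop on an object; the grip force is fixed at half the most. Time passes only in rows, so rows that repeat a pose let the fingers close. It gives the time, the measured TCP pose, the force, the opening and the grip force at its end, in the units of the state.
- read_state(): the state, without advancing time (a new reading comes with each control period).
- get_image(name): name is "scene" or "top" or "wrist"; returns a dict with "img" (420x560x3 uint8, red, green, blue), "z_map" (420x560 float32, mm along the optical axis (not along the pixel's ray), 0 where there is no reading), "mtx" (3x3 intrinsics, pixels), "world_from_camera" (4x4, takes a point from camera to world coordinates); the wrist camera has in their place "T_tool_cam" (4x4, takes a point from camera to tool coordinates, whose origin is the TCP and whose axes are the flange's). Camera axes: x right, y up, looking along -z (the intrinsics and any distortion apply to the point x, -y, -z); pixel columns grow to the right and rows downward; lengths in mm; the calibration is good to about 2 mm. A picture is of the moment at which its call begins: read the wrist's pose just before it.
- job_done(): hands the job in; it is judged then, once.
Trained networks look in a picture, given as the dict that the camera call returned (one of the last four; its "shot" number tells which), for a name from the list of things; names that differ only in an ending like _2 or _b are one class to them, and where a whole thing is asked for, a point or a joint stands for the part that bears it (a point fixed in the world has none). Each returns a list of dicts, best first, with "conf" (0 to 1); they miss things now and then, are a little off and sometimes report something else, mostly with a low value. They report only what shows in the picture. A call takes as long as a camera call.
- recognise(picture, thing): "at" ([column, row] in pixels, amid what is visible of it).
- place_of(picture, thing): "at" ([column, row] in pixels: a listed point, or the origin of a listed thing).
The state is a dict: "clock": time; "joints": joint angles; "joint_vel": joint speeds; "joint_efforts": joint torques, N m; "position": TCP position; "ee_rot": TCP orientation; "contact_force": force on the tool from outside, world axes, zero at the start; "wrist_torque": the same for the moment, N m; "gripper_width": finger opening in mm; "grasp_force": force on a finger pad.
Only numpy, scipy, OpenCV 4.12 (cv2) and the standard library are available. Lean on these libraries where they do the work, as an engineer would, in place of code of your own. Each camera call takes 0.05 s, during which the arm holds its last target. There are 200 camera calls.

## Working session

There is one attempt and no reset: what is moved stays moved. The work goes in short steps, Python scripts to look and compute and a tool call to move; the robot and the scene stay as the last step left them, time stands still between calls to the robot, and variables do not carry over. Pictures are saved under pics/ and viewed, at most 10 in all, crops included, and the job is handed in when it is done.

Besides the shell and the picture viewer there is one more tool, called after "Request:" as name(argument=value, ...) on one line, values as JSON. carry_out: Moves the arm, as the interface text tells. Its arguments: {"type":"object","properties":{"slide":{"type":"array"},"roll":{"type":"array"},"claw":{"type":"array"}},"required":["slide","roll","claw"]}

```bash
mkdir -p pics
cat > h.py <<'E'
import numpy as np, cv2
from bench import *
from scipy.spatial.transform import Rotation as R
def cam(p):
    if "world_from_camera" in p: return np.array(p["world_from_camera"])
    s=read_state(); T=np.eye(4); T[:3,:3]=R.from_quat(s["ee_rot"]).as_matrix(); T[:3,3]=s["position"]
    return T@np.array(p["T_tool_cam"])
def ray(p,uv,z):
    T=cam(p); d=np.linalg.inv(p["mtx"])@[uv[0],uv[1],1]; d=T[:3,:3]@(d*[1,-1,-1]); o=T[:3,3]
    return o+d*(z-o[2])/d[2]
def save(p,n): cv2.imwrite("pics/"+n,p["img"][:,:,::-1])
E
python3 - <<'E'
from h import *
s=read_state(); print({k:np.round(v,3) for k,v in s.items()}, grip_point_offset if not callable(grip_point_offset) else grip_point_offset())
print(R.from_quat(s["ee_rot"]).as_matrix().round(3))
for n in("top","scene"):
    p=get_image(n); save(p,n+"0.png"); print(p.keys())
    for t,z in(("stand",0),("corner_1",38),("foot_1",0),("wedge_1",0),("butt_1",5.5)):
        print(n,t,[(np.round(d["at"]),round(d["conf"],2),ray(p,d["at"],z).round(1)[:2]) for d in place_of(p,t)])
E
```

```text
{'clock': np.float64(0.0), 'joints': array([-9.620e-01,  3.860e-01,  7.000e-03, -1.000e-03, -1.194e+00,
       -2.590e-01]), 'joint_vel': array([ 0.   ,  0.   , -0.001,  0.002, -0.   , -0.   ]), 'joint_efforts': array([ 1.0000e-03, -3.9229e+01,  1.8840e+01,  4.1860e+00, -5.0000e-03,
        0.0000e+00]), 'position': array([ 214.137, -586.951,  403.608]), 'ee_rot': array([-0.174,  0.985,  0.001, -0.   ]), 'contact_force': array([-0.163,  0.322, -0.232]), 'wrist_torque': array([ 0.024, -0.041,  0.039]), 'grasp_force': np.float64(0.0), 'gripper_width': np.float64(85.641)} 154.70000000000002
[[-0.94  -0.342 -0.001]
 [-0.342  0.94   0.002]
 [ 0.     0.002 -1.   ]]
dict_keys(['img', 'z_map', 'mtx', 'world_from_camera', 'shot'])
top stand [(array([292., 236.]), 0.8, array([576.9, -97.1])), (array([359., 222.]), 0.73, array([ 604.7, -230.4]))]
top corner_1 [(array([272., 282.]), 0.76, array([489.1, -57.8])), (array([313., 197.]), 0.67, array([ 647.2, -136.6])), (array([335., 260.]), 0.56, array([ 528.5, -175.6])), (array([359., 221.]), 0.51, array([ 601.2, -222.3]))]
top foot_1 [(array([351.
[... 935 characters left out ...]
ay([605.4, -21.5])), (array([319., 226.]), 0.75, array([487.3, -55.2]))]
scene foot_1 [(array([271., 231.]), 0.89, array([604. , -33.1])), (array([321., 214.]), 0.83, array([ 530.3, -169.1])), (array([276., 208.]), 0.76, array([ 648.2, -137.9]))]
scene wedge_1 [(array([274., 195.]), 0.75, array([ 688.5, -202.1])), (array([325., 247.]), 0.6, array([459.4, -33.8])), (array([333., 207.]), 0.58, array([ 514.2, -215.1])), (array([253., 238.]), 0.54, array([629.9,  11.8])), (array([266., 202.]), 0.47, array([ 686.3, -155.8]))]
scene butt_1 [(array([243., 238.]), 0.59, array([644.4,  32.2])), (array([268., 195.]), 0.42, array([ 698.9, -185.8])), (array([340., 208.]), 0.38, array([ 494.3, -213.9]))]
```

Run:
```python
import cv2
a=cv2.imread("pics/top0.png")[130:340,180:420]; cv2.imwrite("pics/topc.png",cv2.resize(a,(686,600),interpolation=cv2.INTER_CUBIC))
```

```text
(no output)
```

View pics/topc.png

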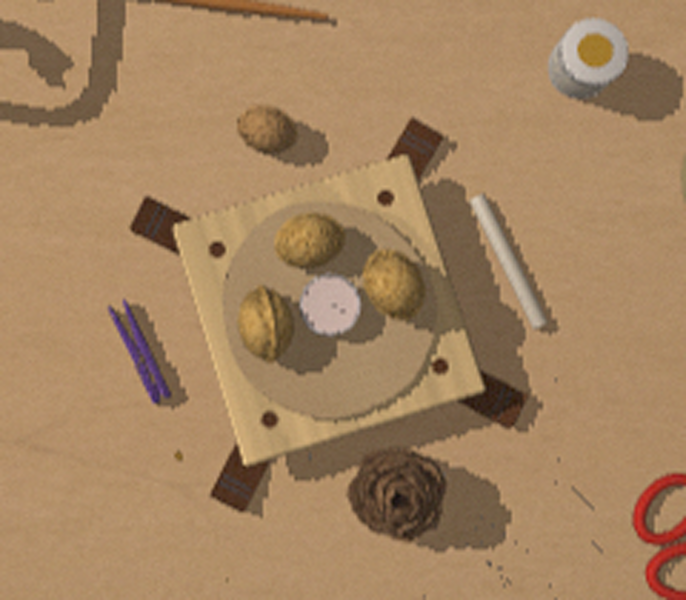

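View pics/scene0.png

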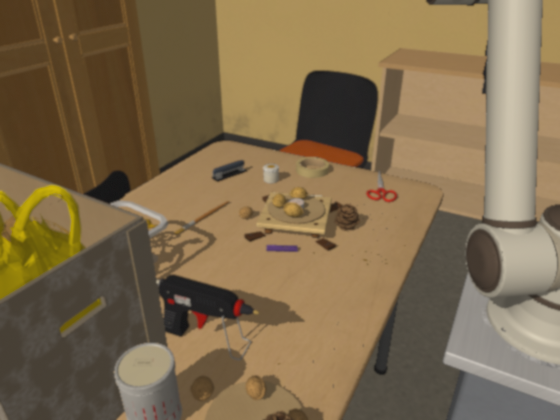

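The top crop shows the board rotated about 15° with a wedge at each corner, on the diagonals. The pine cone is close to the near-right edge at crop (400,490). The stand centre is about (567,-97). I'll move above the near-right corner first, with the gripper closed.

Request:
carry_out(slide=[[-0.055,0.035,0],[-0.11,0.07,0.01],[-0.165,0.105,0.03],[-0.22,0.14,0.05],[-0.275,0.175,0.07],[-0.33,0.21,0.09],[-0.385,0.245,0.11],[-0.434,0.28,0.12]], roll=[0,0,0,0,0,0,0,0], claw=[0,0,0,0,0,0,0,0])

```text
clock: 1.6
position: [508.3, -199.8, 291.2]
ee_rot: [-0.174, 0.985, -0.0, 0.0]
contact_force: [1.3, -0.7, -0.0]
gripper_width: -0.1
grasp_force: 0.0
```

Request:
carry_out(slide=[[0,0,0],[0,0,0]], roll=[0,0], claw=[0,0])

```text
clock: 1.85
position: [507.4, -201.3, 291.7]
ee_rot: [-0.174, 0.985, -0.0, -0.0]
contact_force: [-0.1, -0.3, 0.5]
gripper_width: 0.2
grasp_force: 0.0
```

Run:
```python
from h import *
s=read_state(); print(s["clock"],s["position"],s["contact_force"])
p=get_image("wrist"); save(p,"w1.png")
for t,z in(("corner_1",38),("wedge_1",0),("butt_1",5.5)):
    print(t,[(np.round(d["at"]),round(d["conf"],2),ray(p,d["at"],z).round(1)[:2]) for d in place_of(p,t)])
```

```text
1.85 [ 507.36232082 -201.30902259  291.70412599] [-0.0519751  -0.28748835  0.48756996]
corner_1 [(array([451., 255.]), 0.76, array([495. , -59.6])), (array([294., 241.]), 0.57, array([ 526.7, -182.4]))]
wedge_1 [(array([456., 213.]), 0.73, array([465.9, -47.1])), (array([264., 200.]), 0.58, array([ 513.4, -213.8]))]
butt_1 [(array([363., 158.]), 0.68, array([ 449.1, -147.7])), (array([246., 185.]), 0.63, array([ 504.4, -232.9])), (array([483., 198.]), 0.57, array([445. , -35.5]))]
```

View pics/w1.png

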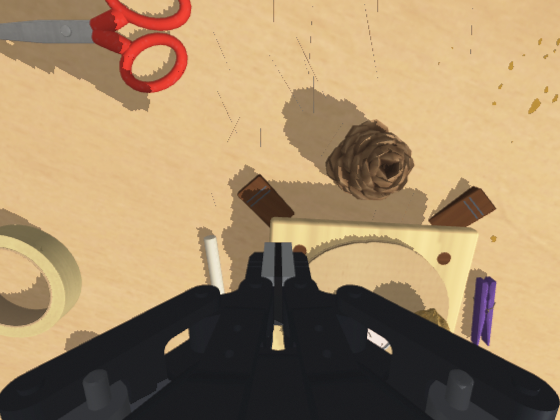

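The wrist view shows the closed fingertips near the near-right corner: fingers at (278,245), its wedge at (264,200), the pine cone at (370,160). The move stopped about 30 mm short, so next I centre over the corner and descend.

Request:
carry_out(slide=[[-0.013,0.0085,0.01],[-0.026,0.017,0.03],[-0.026,0.017,0.05],[-0.026,0.017,0.065],[-0.026,0.017,0.072],[-0.026,0.017,0.072]], roll=[0,0,0,0,0,0], claw=[0,0,0,0,0,0])

```text
clock: 2.8
position: [525.9, -176.7, 219.3]
ee_rot: [-0.174, 0.985, 0.0, -0.0]
contact_force: [0.1, -0.2, 0.2]
gripper_width: 0.2
grasp_force: 0.0
```

Request:
carry_out(slide=[[0,0,0.003],[0,0,0.005],[0,0,0.006],[0,0,0.007],[0,0,0.008],[0,0,0.009],[0,0,0.009]], roll=[0,0,0,0,0,0,0], claw=[0,0,0,0,0,0,0])

```text
clock: 3.68
position: [526.0, -176.6, 211.5]
ee_rot: [-0.174, 0.985, -0.0, 0.0]
contact_force: [-2.2, 1.6, 6.2]
gripper_width: 0.1
grasp_force: 2.7
```

Under 6 N the tip stayed at 38.5 mm, so this corner is firm. Next is the near-left corner.

Request:
carry_out(slide=[[0,0,-0.03],[-0.001,0.03,-0.045],[-0.002,0.07,-0.045],[-0.004,0.11,-0.045],[-0.005,0.126,-0.03],[-0.005,0.126,-0.012],[-0.005,0.126,-0.007],[-0.005,0.126,-0.006]], roll=[0,0,0,0,0,0,0,0], claw=[0,0,0,0,0,0,0,0])

```text
clock: 4.68
position: [487.6, -56.6, 216.6]
ee_rot: [-0.174, 0.985, -0.0, -0.0]
contact_force: [0.6, 0.2, -0.5]
gripper_width: -0.3
grasp_force: 0.0
```

Request:
carry_out(slide=[[0,0,0.001],[0,0,0.002],[0,0,0.003],[0,0,0.004],[0,0,0.005],[0,0,0.006],[0,0,0.0065],[0,0,0.0065]], roll=[0,0,0,0,0,0,0,0], claw=[0,0,0,0,0,0,0,0])

```text
clock: 5.68
position: [487.3, -56.5, 210.1]
ee_rot: [-0.174, 0.985, 0.0, -0.0]
contact_force: [-0.8, 1.1, 3.4]
gripper_width: 0.1
grasp_force: 1.0
```

Request:
carry_out(slide=[[0,0,0.001],[0,0,0.001],[0,0,0.002],[0,0,0.002]], roll=[0,0,0,0], claw=[0,0,0,0])

```text
clock: 6.18
position: [487.4, -56.5, 208.1]
ee_rot: [-0.174, 0.985, 0.0, -0.0]
contact_force: [-0.9, 1.0, 2.8]
gripper_width: -0.4
grasp_force: 1.1
```

The tip follows down 2 mm with no rise in force, so this corner dips. I'll press a bit more to confirm.

Request:
carry_out(slide=[[0,0,0.001],[0,0,0.001],[0,0,0.002],[0,0,0.002],[0,0,0.003],[0,0,0.003]], roll=[0,0,0,0,0,0], claw=[0,0,0,0,0,0])

```text
clock: 6.92
position: [487.4, -56.5, 206.7]
ee_rot: [-0.174, 0.985, -0.0, 0.0]
contact_force: [-7.1, 2.7, 15.6]
gripper_width: -0.2
grasp_force: 7.7
```

It bottomed out about 4.5 mm down, so the near-left corner is the one. I'll lift, turn the tool so its x axis points outward along that diagonal, and look at the wedge.

Request:
carry_out(slide=[[0,0,-0.005],[0,0,-0.015],[0,0,-0.04],[0,0,-0.065],[0,0,-0.08],[0,0,-0.08]], roll=[0,10,20,30,40,47.4], claw=[0,0,0,0,0,0])

```text
clock: 7.68
position: [488.1, -56.5, 286.4]
ee_rot: [0.239, 0.971, 0.001, 0.002]
contact_force: [0.4, 0.2, -0.7]
gripper_width: -0.2
grasp_force: 0.0
```

Request:
carry_out(slide=[[0,0,0],[0,0,0]], roll=[0,0], claw=[0,0])

```text
clock: 7.92
position: [487.5, -56.6, 284.8]
ee_rot: [0.236, 0.972, -0.0, -0.0]
contact_force: [0.2, 0.4, 0.4]
gripper_width: -0.1
grasp_force: 0.0
```

Run:
```python
from h import *
s=read_state(); print(s["clock"],s["position"],s["contact_force"],s["joints"]); print(R.from_quat(s["ee_rot"]).as_matrix().round(3))
p=get_image("wrist"); save(p,"w2.png"); np.savez("w2.npz",T=cam(p),K=p["mtx"],z=p["z_map"])
for t,z in(("corner_1",38),("wedge_1",0),("butt_1",5.5),("foot_1",0)):
    print(t,[(np.round(d["at"]),round(d["conf"],2),ray(p,d["at"],z).round(1)[:2]) for d in place_of(p,t)])
```

```text
7.925 [487.45456495 -56.55520304 284.79269763] [0.16101283 0.42555642 0.44320565] [ 2.16184465e-01  2.88417607e-01 -4.79748931e-01 -5.32339328e-07
 -8.03059465e-01 -2.26272116e+00]
[[-0.889  0.458 -0.   ]
 [ 0.458  0.889 -0.   ]
 [ 0.    -0.    -1.   ]]
corner_1 [(array([382., 323.]), 0.93, array([612.6, -23.8])), (array([278., 220.]), 0.71, array([492.3, -59.1]))]
wedge_1 [(array([399., 297.]), 0.86, array([626.1,   1.9])), (array([144., 297.]), 0.81, array([ 514.1, -213.7])), (array([278., 171.]), 0.58, array([465.2, -44.8]))]
butt_1 [(array([431., 301.]), 0.89, array([638.7,  26.2])), (array([276., 144.]), 0.87, array([444.1, -35.4])), (array([120., 298.]), 0.71, array([ 503.2, -230.2]))]
foot_1 [(array([167., 211.]), 0.47, array([ 451.9, -147.5])), (array([393., 214.]), 0.23, array([545.5,  26.9]))]
```

View pics/w2.png

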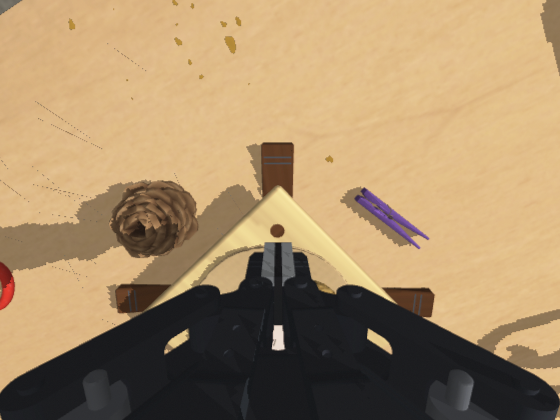

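The wedge is centred on the tool axis, at column 278, with its butt edge at row 143 and the board corner at (280,186). The diagonal runs straight up the image. I'll move out past the butt and lower the tips to about 4 mm above the table.

Request:
carry_out(slide=[[0.02,0,0],[0.05,-0.001,0],[0.078,-0.001,0.01],[0.078,-0.001,0.05],[0.078,-0.001,0.085],[0.078,-0.001,0.1],[0.078,-0.001,0.107],[0.078,-0.001,0.107]], roll=[0,0,0,0,0,0,0,0], claw=[0,0,0,0,0,0,0,0])

```text
clock: 9.18
position: [417.9, -21.5, 178.1]
ee_rot: [0.236, 0.972, -0.0, -0.0]
contact_force: [-0.3, 0.5, -0.3]
gripper_width: 0.3
grasp_force: 0.0
```

Run:
```python
from h import *
s=read_state(); print(s["clock"],s["position"],s["contact_force"])
p=get_image("wrist"); save(p,"w3.png")
```

```text
9.175 [417.88977452 -21.49814323 178.05258297] [-0.26908958  0.50522933 -0.27154863]
```

View pics/w3.png

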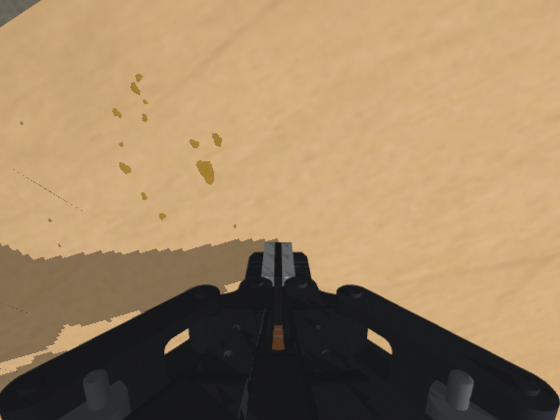

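Request:
carry_out(slide=[[-0.004,0,0.001],[-0.008,0,0.001],[-0.012,0,0.001],[-0.016,0,0.001],[-0.02,0,0.001],[-0.023,0,0.001],[-0.026,0,0.001],[-0.026,0,0.001]], roll=[0,0,0,0,0,0,0,0], claw=[0,0,0,0,0,0,0,0])

```text
clock: 10.22
position: [441.0, -33.6, 177.1]
ee_rot: [0.237, 0.972, 0.0, 0.0]
contact_force: [0.7, 0.2, -0.1]
gripper_width: -0.4
grasp_force: 0.0
```

Run:
```python
from h import *
s=read_state(); f=s["contact_force"]; print(s["clock"],s["position"],f, "along push",np.dot(f,[-.889,.458,0]))
for n in ("top","scene"):
  p=get_image(n); save(p,n+"4.png")
  for t,z in(("corner_1",38),("wedge_1",0),("butt_1",5.5)):
    print(n,t,[(np.round(d["at"]),round(d["conf"],2),ray(p,d["at"],z).round(1)[:2]) for d in place_of(p,t)])
a=p["img"][170:270,220:360,::-1]; cv2.imwrite("pics/s4c.png",cv2.resize(a,(784,560),interpolation=cv2.INTER_CUBIC))
```

```text
10.225 [440.99077875 -33.5614716  177.10924069] [ 0.7120418   0.19986193 -0.08956824] along push -0.5414683966422219
top corner_1 [(array([314., 195.]), 0.95, array([ 651.4, -139.1])), (array([252., 215.]), 0.7, array([613.8, -21.3])), (array([238., 211.]), 0.68, array([621.5,   4.2])), (array([338., 262.]), 0.64, array([ 524.1, -180.8])), (array([274., 280.]), 0.62, array([493.6, -61.3]))]
top wedge_1 [(array([237., 212.]), 0.52, array([625.1,   8.6])), (array([318., 184.]), 0.51, array([ 679.1, -151.5]))]
top butt_1 [(array([330., 172.]), 0.72, array([ 702.2, -174. ])), (array([363., 274.]), 0.68, array([ 503. , -232.6])), (array([229., 205.]), 0.59, array([638.9,  24.6]))]
scene corner_1 [(array([320., 227.]), 0.74, array([483.9, -52.1])), (array([276., 196.]), 0.7, array([ 645. , -135.3])), (array([267., 219.]), 0.66, array([611.2, -23.1])), (array([323., 200.]), 0.62, array([ 528., -176.]))]
scene wedge_1 [(array([324., 245.]), 0.5, array([464.6, -38.9])), (array([267., 202.]), 0.42, array([ 683., -155.])), (array([250., 237.]), 0.42, array([636.6,  13.9]))]
scene butt_1 [(array([244., 237.]), 0.53, array([646. ,  29.2])), (array([267., 197.]), 0.51, array([ 692.5, -171.5])), (array([330., 247.]), 0.44, array([447.8, -31.2])), (array([324., 197.]), 0.39, array([ 554.6, -246. ]))]
```

View pics/s4c.png

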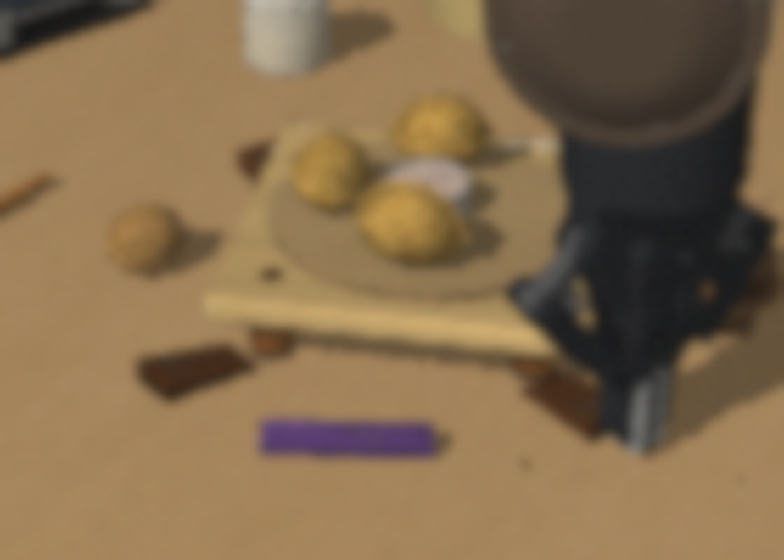

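The fingers (crop (635,430)) are against the butt of the wedge (crop (570,400)). I'll continue slowly and watch the force.

Request:
carry_out(slide=[[-0.001,0,0],[-0.002,0,0],[-0.003,0,0],[-0.004,0,0],[-0.004,0,0]], roll=[0,0,0,0,0], claw=[0,0,0,0,0])

```text
clock: 11.25
position: [444.5, -35.3, 177.1]
ee_rot: [0.237, 0.972, 0.0, 0.0]
contact_force: [0.5, -0.3, -0.8]
gripper_width: 0.2
grasp_force: 0.0
```

Request:
carry_out(slide=[[-0.001,0,0],[-0.002,0,0],[-0.003,0,0],[-0.003,0,0]], roll=[0,0,0,0], claw=[0,0,0,0])

```text
clock: 11.75
position: [447.1, -36.7, 177.1]
ee_rot: [0.236, 0.972, 0.0, 0.0]
contact_force: [0.2, 0.3, 0.1]
gripper_width: -0.6
grasp_force: 0.0
```

Request:
carry_out(slide=[[-0.001,0,0],[-0.002,0,0],[-0.003,0,0],[-0.003,0,0]], roll=[0,0,0,0], claw=[0,0,0,0])

```text
clock: 12.25
position: [449.8, -38.1, 177.1]
ee_rot: [0.237, 0.972, 0.0, 0.0]
contact_force: [-0.3, 0.2, -0.3]
gripper_width: -0.1
grasp_force: 0.0
```

Request:
carry_out(slide=[[-0.001,0,0],[-0.002,0,0],[-0.002,0,0]], roll=[0,0,0], claw=[0,0,0])

```text
clock: 12.62
position: [451.4, -39.0, 177.1]
ee_rot: [0.237, 0.972, -0.0, -0.0]
contact_force: [-1.1, 0.6, -0.3]
gripper_width: 0.2
grasp_force: 0.1
```

Request:
carry_out(slide=[[-0.0005,0,0],[-0.001,0,0],[-0.001,0,0]], roll=[0,0,0], claw=[0,0,0])

```text
clock: 13.0
position: [452.0, -39.5, 177.1]
ee_rot: [0.237, 0.972, -0.0, -0.001]
contact_force: [-2.2, 1.8, 1.4]
gripper_width: -0.3
grasp_force: 1.4
```

Request:
carry_out(slide=[[-0.0005,0,0],[-0.001,0,0],[-0.001,0,0]], roll=[0,0,0], claw=[0,0,0])

```text
clock: 13.38
position: [452.6, -40.0, 177.0]
ee_rot: [0.237, 0.972, -0.0, -0.001]
contact_force: [-4.7, 2.2, 3.5]
gripper_width: 0.0
grasp_force: 2.6
```

About 5 N along the push direction, so it has jammed. I'll back off, lift, and look from the earlier viewpoint.

Request:
carry_out(slide=[[0.003,0,0],[0.012,0,0],[0.02,0,-0.01],[0.02,0,-0.05],[0,0,-0.09],[-0.025,0,-0.107],[-0.04,0,-0.107],[-0.04,0,-0.107]], roll=[0,0,0,0,0,0,0,0], claw=[0,0,0,0,0,0,0,0])

```text
clock: 14.38
position: [488.6, -58.5, 283.3]
ee_rot: [0.237, 0.971, -0.0, -0.001]
contact_force: [-0.2, -0.3, 0.1]
gripper_width: 0.1
grasp_force: 0.0
```

Run:
```python
from h import *
s=read_state(); print(s["clock"],s["position"],s["contact_force"])
p=get_image("wrist"); save(p,"w5.png")
for t,z in(("corner_1",38),("wedge_1",0),("butt_1",5.5)):
    print(t,[(np.round(d["at"]),round(d["conf"],2),ray(p,d["at"],z).round(1)[:2]) for d in place_of(p,t)])
for uv,z in(((277.5,143),11),((280,186),38)): print(ray(p,uv,z))
```

```text
14.375 [488.58083537 -58.51199418 283.26595008] [-0.21422504 -0.27724373  0.10773535]
corner_1 [(array([280., 220.]), 0.93, array([491.5, -58.8])), (array([387., 327.]), 0.67, array([615.1, -23.3]))]
wedge_1 [(array([276., 196.]), 0.93, array([482.9, -57.9])), (array([148., 292.]), 0.88, array([ 509.9, -207.9])), (array([401., 297.]), 0.61, array([624. ,   1.3]))]
butt_1 [(array([432., 302.]), 0.92, array([638.6,  24.7])), (array([279., 167.]), 0.79, array([461. , -43.8])), (array([119., 299.]), 0.63, array([ 502.1, -232.2]))]
[443.27051507 -35.65521052  11.        ]
[469.26388682 -46.98670566  38.        ]
```

View pics/w5.png

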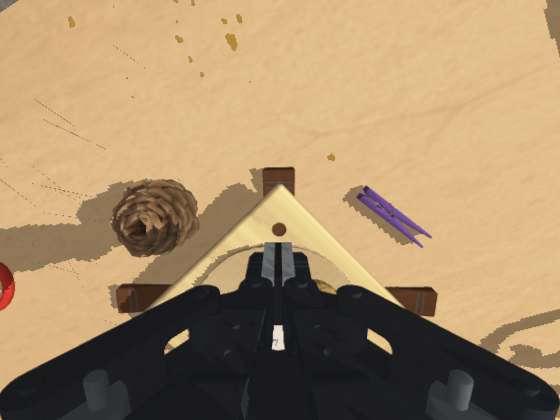

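The butt now sits at (279,167), about 42 mm from the foot centre, so the wedge is in. Next is the firm press on that corner.

Request:
carry_out(slide=[[-0.002,0,0.03],[-0.002,0,0.055],[-0.002,0,0.065],[-0.002,0,0.068],[-0.002,0,0.07],[-0.002,0,0.071],[-0.002,0,0.072],[-0.002,0,0.073]], roll=[0,0,0,0,0,0,0,0], claw=[0,0,0,0,0,0,0,0])

```text
clock: 15.58
position: [490.6, -59.2, 211.4]
ee_rot: [0.236, 0.972, 0.0, 0.0]
contact_force: [-1.8, 1.3, 7.4]
gripper_width: 0.1
grasp_force: 3.6
```

Request:
carry_out(slide=[[0,0,0.0005],[0,0,0.001],[0,0,0.001],[0,0,0.001]], roll=[0,0,0,0], claw=[0,0,0,0])

```text
clock: 16.08
position: [490.6, -59.1, 211.3]
ee_rot: [0.236, 0.972, -0.0, 0.0]
contact_force: [-2.8, 1.2, 8.6]
gripper_width: -0.0
grasp_force: 4.5
```

The corner is firm: 8.6 N with the tip at 38.3 mm. Lifting away and doing a final check.

Request:
carry_out(slide=[[0,0,0],[0,0,-0.003],[0,0,-0.015],[0,0,-0.04],[0,0,-0.072],[0,0,-0.072],[0,0,-0.072]], roll=[0,0,0,0,0,0,0], claw=[0,0,0,0,0,0,0])

```text
clock: 16.95
position: [490.2, -59.3, 282.2]
ee_rot: [0.237, 0.972, 0.0, -0.0]
contact_force: [-0.6, 0.2, 0.7]
gripper_width: 0.1
grasp_force: 0.0
```

Run:
```python
from h import *
s=read_state(); print(s["clock"],s["position"],s["contact_force"])
p=get_image("wrist")
for t,z in(("corner_1",38),("butt_1",5.5)):
    print(t,[(np.round(d["at"]),round(d["conf"],2),ray(p,d["at"],z).round(1)[:2]) for d in place_of(p,t)])
```

```text
16.95 [490.18555612 -59.28665762 282.15777713] [-0.6189285   0.18925544  0.65953894]
corner_1 [(array([385., 321.]), 0.85, array([611. , -23.2])), (array([283., 219.]), 0.83, array([494.4, -57.6])), (array([280., 164.]), 0.36, array([457.4, -41. ]))]
butt_1 [(array([432., 300.]), 0.79, array([637.8,  23.4])), (array([118., 299.]), 0.63, array([ 503.9, -232.6])), (array([277., 165.]), 0.55, array([461.5, -45.7])), (array([404., 298.]), 0.46, array([624.3,   1.6]))]
```

```bash
python3 -c "
from bench import *
print(job_done())"
```

```text
the job is handed in; nothing more can be done
None
```

The near-left corner was the one that dipped; I pushed its wedge in until it jammed (butt about 42 mm from the foot centre), the corner then held firm under 8.6 N without dipping, and I handed the job in (no verdict was shown).

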